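# Fit the filter cartridge and close the bail

## Task

Take the water-filter cartridge off the turntable, stand it in the cup of the filter stand and feel for the turn at which it drops over the key at the bottom of the cup, then let go of it there: do not push it home by hand, it should still stand proud. Then swing the bail over and press it down to its stop, so that the bail drives the cartridge fully home, and take the hand away. Do not knock over or shove the other things.

Things in the scene. Friction and masses are not known exactly. Their poses are not given: they have to be found in the camera images.
- cartridge: White upright filter cartridge, 140 mm tall, about 0.35 kg. Origin at the centre of its underside, z up. Round body 56 mm across from 12 to 100 mm up. Below it four feet, 12 mm high and 12 x 12 mm, centred 14 mm off the axis in x and y, leave a cross-shaped slot 16 mm wide, 12 mm deep, arms along its x and y (each quarter turn is alike).
- cartridge_head (a point): Centre of the cartridge's top, 140 mm above its origin. The top 40 mm is a square head, 44 x 44 mm, its flats facing the cartridge's x and y axes: the place to grip. Below it is the wider round body.
- stand: Fixed filter stand: steel base plate 150 x 190 mm, a grey cup, two hinge posts (185 mm high, at x = +/-63, y = +85 mm). Origin on the work surface under the cup's axis, z up. A cartridge resting on top of the key has its origin about 44 mm above the stand's; dropped over the key 34 mm; driven home by the closed bail 22 mm.
- cup_mouth (a point): Centre of the cup's flared mouth, on the cup's axis, 75 mm above the stand's origin; axes as the stand's. The cup is 62 mm wide inside (72 outside), flaring to about 76 mm (86 outside) over its top 17 mm.
- cup_seat (a point): Centre of the top of the black seat in the cup, at the start 34 mm above the stand's origin. It slides down up to 13 mm, only against about 25 N of friction, and stays. On it stands the key: a bar 44 long, 8 wide, 10 mm high, at a fixed turn NOT reported, anywhere within 0.75 rad of the stand's x axis. The slot must be within about 0.15 rad of the key to drop over it.
- bail_hinge (a point): Middle of the bail's hinge axis, 85 mm from the cup's axis towards the stand's +y and 170 mm above the stand's origin. The hinge axis runs along the stand's x.
- bail (a joint): Angle of the bail (rad): 0 closed, level over the cup, pointing from the hinge to the stand's -y, at its stop; grows as it swings up and over towards +y, 2.45 at most; 1.57 upright. A stiff hinge (0.3 N m) holds it where left. It meets a proud cartridge (dropped over the key) at about 0.14 and then needs some 14 N at the handle to go on to 0.
- presser_bar (a point): Middle of the bail's presser bar, a round bar 16 mm across, 85 mm from the hinge, which bears on the cartridge's top. The bail is a steel frame: two side arms 187 mm long, 114 mm wide overall, joined by this bar and the handle bar.
- bail_handle (a point): Middle of the bail's handle bar, a round bar 14 mm across and 102 mm long between the side arms, parallel to the hinge axis and 175 mm from it. The gap between it and the presser bar is 75 mm.
- turntable: Black plastic turntable, 260 mm across, top 32 mm above the work surface with a 6 mm high centre hub 36 mm across. Origin on the work surface at its axis. Its tray can revolve, with slight friction. The cartridge and three bystanders stand on it, each 85 mm from its axis, a quarter turn apart.
- yellow_bottle: Closed lemon-yellow plastic bottle, 60 mm across, 145 mm tall, origin under its centre. Bystander.
- scrubber_holder: Stainless steel cup with a wire scrubber in it, 72 mm across, 84 mm tall, origin under its centre. Bystander.
- glass_bottle: Glass bottle with a white flip-top lid, 58 mm across, 148 mm tall, origin under its centre. Bystander.
- pumice_case: Pumice block in a clear plastic case, 95 x 60 x 40 mm, origin under its centre, lying beside the stand. Bystander.

How it is judged:
By the outcome, as a careful person would: the job done as asked, in the order asked, and still so for the second after the job is handed in, with the robot touching nothing.
It also fails if it takes over 72 s, if anything falls off the work surface, if the arm or the gripper's body presses on something with over 40 N, if the wrist force passes 120 N, or if a joint passes its speed limit or range.

## Robot

A 7-joint arm with a two-finger parallel gripper is mounted at the origin on the work surface. World frame = base frame: x ahead of the robot, y to its left, z up, the work surface at z = 0. Lengths are in m, angles in rad, forces in N, time in s.
With the tool pointing down it reaches from about 0.425 to 0.925 m from the base axis. Payload 6.8 kg.
Tool frame: the origin (TCP) lies on the front face of the gripper's body, between the roots of the fingers; the fingertips stand 73 mm ahead of it and the grasp point (between the pads) lies r.pinch_z ahead of it (r.pinch_z is the distance from the TCP to the grasp point, in m); z points along the fingers, y is the direction in which the jaws open and shut (so a half turn about z gives the same grasp; the last joint's range is limited). The gripper opens to 85 mm and grips with 20 to 120 N. Pads are 22 mm wide; open, the fingers measure 114 mm over their backs; the gripper's body (76 mm by 85 mm) begins 54 mm behind the grasp point. The pads swing forward as they close: fully open they stand 13 mm farther back than shut.
Start: joints at [1.108, 0.477, 0.022, 1.555, -0.011, 1.109, -0.083], TCP at [0.235, -0.633, 0.304] pointing down, gripper open.
Joint ranges: [-2.96, 2.96], [-0.34, 2.1], [-1.41, 1.46], [0.24, 2.44], [-1.37, 4.51], [0.17, 1.92], [-2.96, 2.96]. Speed limits (rad/s): [2.39, 2.39, 3.14, 3.14, 3.14, 3.14, 3.14].

## Interface

Orientations are given as a rotation vector (axis times angle).
In Python, from bench import readout, grab_frame, r, search_frame, masks_of, tip_of gives the robot as it stands.
- The arm moves only by the tool step_arm, never from a script. Its argument "commands" is a list of rows, each a list of 7 numbers: the shift along the tool's x, y, z as a fraction of full scale, then the turn, a rotation vector about the tool's x, y, z as a fraction of full scale, then the gripper's target within -1 to 1 (shut at 1, half-way at 0, fully open at -1). In form: [[tx, ty, tz, ax, ay, az, hand], ...]. A call has exactly 10 rows; each row is the pose to reach, as a shift and turn from the pose measured when the call began, along the tool's axes at that moment, turning the shorter way round; what a row does not reach only later rows make up. Full scale, the value 1, is 500 mm for a shift and 360 degrees for a turn. A row lasts 1/8 s, in which the tool goes at most 62.5 mm and 10.7 degrees, less where a joint would pass 70% of its speed; a pose out of reach is approached as far as the arm can. A call with a number of a shift or a turn outside -1 to 1 is refused whole. A call with a gripper value outside its range is refused whole. The fingers move at their own pace and stop on an object; "newtons" is the grip in N (left out, the last holds). Time passes only in rows, so rows that repeat a pose let the fingers close, or fill a call up. It gives the time, the measured TCP pose, the force and the opening at its end, in the units of the state.
- readout.get_obs(): the state, without advancing time (a new reading comes with each control period).
- grab_frame(name): name is "scene" or "top" or "wrist"; returns a dict with "img" (480x640x3 uint8, red, green, blue), "K" (3x3 intrinsics, pixels), "world_to_cam" (4x4, takes a point from world to camera coordinates). Camera axes: x right, y down, z forward; pixel columns grow to the right and rows downward; lengths in m; the calibration is good to about 2 mm. A picture is of the moment at which its call begins. There is no depth.
- r.hand_in(): hands the job in, once; it reports no verdict.
Trained networks look in a picture, given as the dict that the camera call returned (one of the last four; its "shot" number tells which), for a name from the list of things; names that differ only in an ending like _2 or _b are one class to them, and where a whole thing is asked for, a point or a joint stands for the part that bears it (a point fixed in the world has none). Each returns a list of dicts, best first, with "p" (0 to 1); they miss things now and then, are a little off and sometimes report something else, mostly with a low value. They report only what shows in the picture. A call takes as long as a camera call.
- search_frame(thing, picture): "extent" ([centre column, centre row, width, height] in pixels, round what is visible of it).
- masks_of(thing, picture): "pixels" (480x640 bool, what is visible of it) and "extent" ([centre column, centre row, width, height] in pixels, round what is visible of it).
- tip_of(thing, picture): "point" ([column, row] in pixels: a listed point, or the origin of a listed thing).
The state is a dict: "clock": time; "joints": joint angles; "qvel": joint speeds; "tau": joint torques, N m; "tcp_pos": TCP position; "orientation": TCP orientation; "contact_force": force on the tool from outside, world axes, zero at the start; "moment": the same for the moment, N m; "grip_width": finger opening in m.
Only numpy, scipy, OpenCV 4.12 (cv2) and the standard library are available. Lean on these libraries where they do the work, as an engineer would, in place of code of your own. Each camera call takes 0.05 s, during which the arm holds its last target. There are 200 camera calls.

## Working session

There is one attempt and no reset: what is moved stays moved. The work goes in short steps, Python scripts to look and compute and a tool call to move; the robot and the scene stay as the last step left them, time stands still between calls to the robot, and variables do not carry over. Pictures are saved under pics/ and viewed, about 8 in all and at most 12, crops included, and the job is handed in when it is done.

Besides the shell and the picture viewer there is one more tool, called by a JSON object that holds its "api" and its "payload", one argument or row to a line. step_arm: Moves the arm, as the interface text tells. Its arguments: {"type":"object","properties":{"commands":{"type":"array"},"newtons":{"type":"number"}},"required":["commands"]}

```bash
ls; mkdir -p pics; cat > h.py <<'E'
import numpy as np, cv2
from scipy.spatial.transform import Rotation as R
from bench import readout, grab_frame, r, search_frame, masks_of, tip_of
def proj(f,P):
    P=np.atleast_2d(P); c=(f["world_to_cam"]@np.c_[P,np.ones(len(P))].T)[:3]; u=f["K"]@c; return (u[:2]/u[2]).T
def ray(f,uv):
    W=np.array(f["world_to_cam"]);Rm=W[:3,:3];o=-Rm.T@W[:3,3]
    d=Rm.T@np.linalg.inv(f["K"])@np.array([uv[0],uv[1],1.]);return o,d/np.linalg.norm(d)
def tri(fs,uvs):
    A=np.zeros((3,3));b=np.zeros(3);rs=[ray(f,u) for f,u in zip(fs,uvs)]
    for o,d in rs:
        M=np.eye(3)-np.outer(d,d);A+=M;b+=M@o
    X=np.linalg.solve(A,b);return X,[round(1e3*np.linalg.norm((np.eye(3)-np.outer(d,d))@(X-o)),1) for o,d in rs]
def atz(f,uv,z):
    o,d=ray(f,uv);return o+d*(z-o[2])/d[2]
def save(f,n,crop=None,s=1):
    im=f["img"][:,:,::-1]
    if crop: im=im[crop[1]:crop[3],crop[0]:crop[2]]
    cv2.imwrite("pics/"+n,cv2.resize(im,None,fx=s,fy=s,interpolation=cv2.INTER_CUBIC))
E
python3 - <<'E'
from h import *
np.set_printoptions(precision=4,suppress=True)
print(readout.get_obs(), r.pinch_z)
fs={n:grab_frame(n) for n in("scene","top")}
for n,f in fs.items():
    print(n,"cam",ray(f,(320,240)))
T=["cartridge","cartridge_head","stand","cup_mouth","cup_seat","bail_hinge","presser_bar","bail_handle","turntable","yellow_bottle","scrubber_holder","glass_bottle","pumice_case"]
for t in T:
    u=[];
    for n,f in fs.items():
        q=tip_of(t,f); u.append(q[0] if q else None)
    print(t,[(np.round(a["point"],1),round(a["p"],2)) if a else None for a in u],end=" ")
    if all(u): print(tri(fs.values(),[a["point"] for a in u]))
    else: print()
save(fs["scene"],"s0.png");save(fs["top"],"t0.png")
E
```

```text
pics
{'clock': 0.0, 'joints': array([ 1.1079,  0.4778,  0.0223,  1.5565, -0.0115,  1.1093, -0.0831]), 'qvel': array([-0.0003, -0.0007, -0.0006,  0.0006,  0.0004, -0.0011,  0.0011]), 'tau': array([ -0.0004, -59.6453,   1.6075, -28.1196,   0.0125,   0.0094,
        -0.    ]), 'tcp_pos': array([ 0.2343, -0.6325,  0.3029]), 'orientation': array([-3.0905, -0.5541,  0.0007]), 'contact_force': array([-0.7608, -0.2505, -0.2543]), 'moment': array([0.0143, 0.0151, 0.0308]), 'grip_width': 0.08528022748867942} 0.0539
scene cam (array([0.9116, 0.1613, 0.7388]), array([-0.4205, -0.3852, -0.8214]))
top cam (array([ 0.4834, -0.1138,  0.8577]), array([ 0.1409,  0.0153, -0.9899]))
cartridge [(array([258.6, 203.3]), 0.67), (array([444.6, 260.5]), 0.89)] (array([ 0.5625, -0.3265,  0.0287]), [np.float64(2.4), np.float64(2.4)])
cartridge_head [(array([248.7, 151.3]), 0.68), (array([466.7, 251.8]), 0.66)] (array([ 0.5625, -0.3239,  0.1727]), [np.float64(1.2), np.float64(1.2)])
stand [(array([426.4, 322.9]), 0.71), (array([229.2, 270.5]), 0.66)] (array([0.546 , 0.0717, 0.0028]), [np.float64(1.1), np.float64
[... 576 characters left out ...]
.6)])
bail_handle [None, (array([ 12.9, 246.1]), 0.63)] 
turntable [(array([297.2, 219.2]), 0.86), (array([402.6, 283.5]), 0.84)] (array([ 0.5233, -0.2564, -0.0035]), [np.float64(0.1), np.float64(0.1)])
yellow_bottle [(array([308.3, 175. ]), 0.93), (array([426.9, 324.6]), 0.6)] (array([ 0.4497, -0.2898,  0.0439]), [np.float64(0.3), np.float64(0.3)])
scrubber_holder [None, (array([380.6, 240.2]), 0.73)] 
glass_bottle [(array([336.3, 213.1]), 0.6), (array([363.4, 307. ]), 0.79)] (array([ 0.4818, -0.1823,  0.0374]), [np.float64(4.0), np.float64(4.0)])
pumice_case [(array([252.5, 354.8]), 0.9), (array([326.5, 144.5]), 0.8)] (array([ 0.7885, -0.1111,  0.0158]), [np.float64(1.9), np.float64(1.9)])
```

View pics/s0.png

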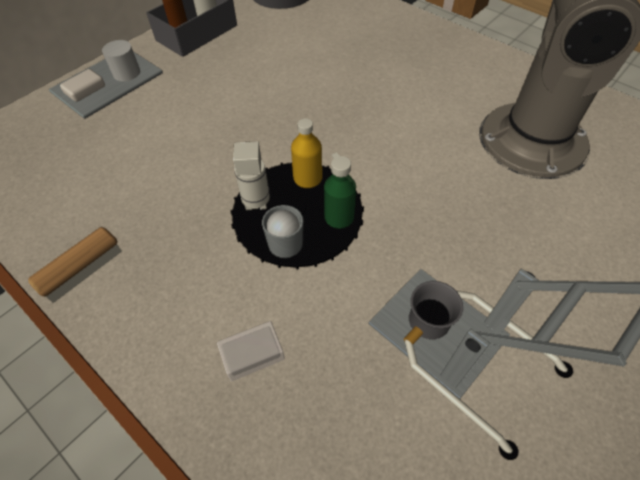

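View pics/t0.png

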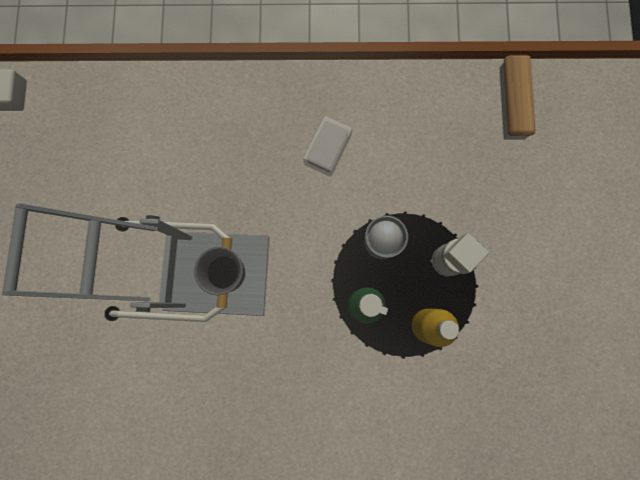

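```bash
cat > m1.py <<'E'
from h import *
np.set_printoptions(precision=4,suppress=True)
f=grab_frame("top")
im=f["img"]
# head top: bright pixels near head
g=im.min(axis=2).astype(int)
m=((g>135)).astype(np.uint8); box=np.zeros_like(m); box[225:285,430:500]=1; m&=box
n,l,st,c=cv2.connectedComponentsWithStats(m); k=1+np.argmax(st[1:,4]); print(st[k],c[k])
pts=np.argwhere(l==k)[:,::-1]
W=np.array([atz(f,p,0.172)[:2] for p in pts]).astype(np.float32)
print("head rect",cv2.minAreaRect(W*1000))
for t in("stand","bail_hinge","presser_bar","cup_mouth","turntable"):
    q=masks_of(t,f)
    if q: print(t,q[0]["p"],q[0]["extent"])
q=masks_of("stand",f)[0]["pixels"]
w=grab_frame("wrist");print("wrist cam",ray(w,(320,240)),w["K"][0,0])
o=readout.get_obs();Rt=R.from_rotvec(o["orientation"]).as_matrix()
cc=ray(w,(320,240));print("cam in tool",Rt.T@(cc[0]-o["tcp_pos"]),Rt.T@cc[1])
a=cv2.resize(im[225:325,155:275],None,fx=4,fy=4,interpolation=cv2.INTER_CUBIC)
b=np.clip(a.astype(float)*3-30,0,255).astype(np.uint8)[100:300,150:400]
b=cv2.resize(b,(400,400))
h=cv2.resize(im[220:320,400:500],(400,400),interpolation=cv2.INTER_CUBIC)
cv2.imwrite("pics/c0.png",np.vstack([a,np.hstack([b,h])[:400,:480] ])[:,:,::-1] if 0 else np.hstack([a[:400,:400],h])[:,:,::-1])
s=grab_frame("scene")
d=cv2.resize(s["img"][270:350,395:475],(400,400),interpolation=cv2.INTER_CUBIC)
d=np.clip(d.astype(float)*3,0,255).astype(np.uint8)
e=cv2.resize(im[245:297,192:248],(400,400),interpolation=cv2.INTER_CUBIC);e=np.clip(e.astype(float)*3,0,255).astype(np.uint8)
cv2.imwrite("pics/c1.png",np.hstack([e,d])[:,:,::-1])
E
python3 m1.py
```

```text
[450 234  38  37 733] [468.7763 251.6603]
head rect ((563.87109375, -328.55316162109375), (40.880332946777344, 41.47072982788086), 45.24253845214844)
stand 0.62 [136.3, 262.6, 264.0, 117.1]
bail_hinge 0.85 [137.5, 264.2, 267.3, 118.9]
presser_bar 0.86 [79.7, 252.9, 150.0, 94.4]
turntable 0.61 [404.9, 284.6, 141.9, 145.8]
wrist cam (array([ 0.2995, -0.6081,  0.3738]), array([-0.2525, -0.0873, -0.9637])) 372.23245439510555
cam in tool [ 0.0696 -0.0008 -0.0699] [-0.2671 -0.0058  0.9637]
```

```bash
python3 - <<'E'
import cv2,numpy as np
a=cv2.imread("pics/c0.png");b=cv2.imread("pics/c1.png")
cv2.imwrite("pics/c2.png",np.vstack([cv2.resize(a,(600,300)),cv2.resize(b,(600,300))]))
E
```

```text
(no output)
```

View pics/c2.png

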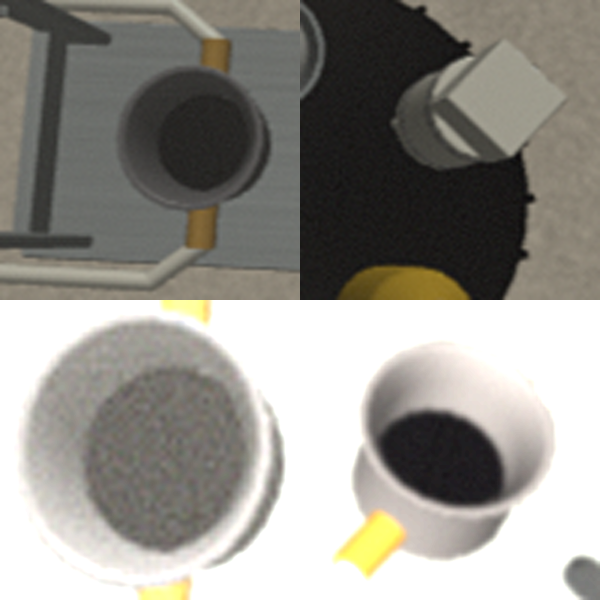

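```bash
cat >> h.py <<'E'
def cmd(pos,xdeg):
    o=readout.get_obs();R0=R.from_rotvec(o["orientation"]).as_matrix();a=np.radians(xdeg);c,s=np.cos(a),np.sin(a)
    Rt=np.array([[c,s,0],[s,-c,0],[0,0,-1]])
    t=R0.T@(np.array(pos)-o["tcp_pos"])/0.5; w=R.from_matrix(R0.T@Rt).as_rotvec()/(2*np.pi)
    print("cmd",np.round(np.r_[t,w],4).tolist())
def st():
    o=readout.get_obs();Rm=R.from_rotvec(o["orientation"]).as_matrix()
    print("t",round(float(o["clock"]),2),"pos",np.round(o["tcp_pos"],4),"xdeg",round(np.degrees(np.arctan2(Rm[1,0],Rm[0,0])),2),"tilt",np.round(Rm[:2,2],4),"F",np.round(o["contact_force"],2),"M",np.round(o["moment"],2),"w",round(float(o["grip_width"]),4),"j",np.round(o["joints"],2))
E
python3 - <<'E'
from h import *
st();cmd([0.563,-0.327,0.300],45.2)
E
```

```text
t 1.85 pos [ 0.2345 -0.633   0.3039] xdeg 20.33 tilt [-0. -0.] F [ 0.23 -0.32  0.65] M [ 0.04  0.02 -0.03] w 0.0858 j [ 1.11  0.48  0.02  1.56 -0.01  1.11 -0.08]
cmd [0.8286, -0.3456, 0.0078, 0.0, 0.0, -0.0691]
```

{"api": "step_arm", "payload": {
  "commands": [
    [0.06,-0.025,0.001,0,0,-0.005,-1],
    [0.16,-0.07,0.002,0,0,-0.014,-1],
    [0.28,-0.117,0.003,0,0,-0.023,-1],
    [0.39,-0.163,0.004,0,0,-0.033,-1],
    [0.5,-0.209,0.005,0,0,-0.042,-1],
    [0.61,-0.255,0.006,0,0,-0.051,-1],
    [0.72,-0.3,0.007,0,0,-0.06,-1],
    [0.79,-0.33,0.0078,0,0,-0.066,-1],
    [0.8286,-0.3456,0.0078,0,0,-0.0691,-1],
    [0.8286,-0.3456,0.0078,0,0,-0.0691,-1]
  ]
}}

```text
clock: 3.1
tcp_pos: [0.5638, -0.3255, 0.2999]
orientation: [-2.898, -1.211, -0.0]
contact_force: [-1.3, -0.5, -0.3]
grip_width: 0.0853
```

```bash
python3 - <<'E'
from h import *
st()
w=grab_frame("wrist")
for t in("cartridge_head","cartridge"):
    for q in tip_of(t,w)[:1]: print(t,q, atz(w,q["point"],0.172 if "head" in t else 0.032))
save(w,"w1.png")
im=w["img"];
mk=masks_of("cartridge",w)
print(mk[0]["extent"],mk[0]["p"])
E
```

```text
t 3.1 pos [ 0.5638 -0.3255  0.2999] xdeg 45.36 tilt [0.0001 0.0005] F [-1.26 -0.47 -0.33] M [-0.01  0.02  0.02] w 0.0853 j [ 0.57  0.45 -0.19  1.61  0.09  1.09 -0.43]
cartridge {'point': [323.2, 217.2], 'p': 0.64} [ 0.56271498 -0.32693523  0.032     ]
[324.4, 249.4, 82.4, 117.7] 0.83
```

View pics/w1.png

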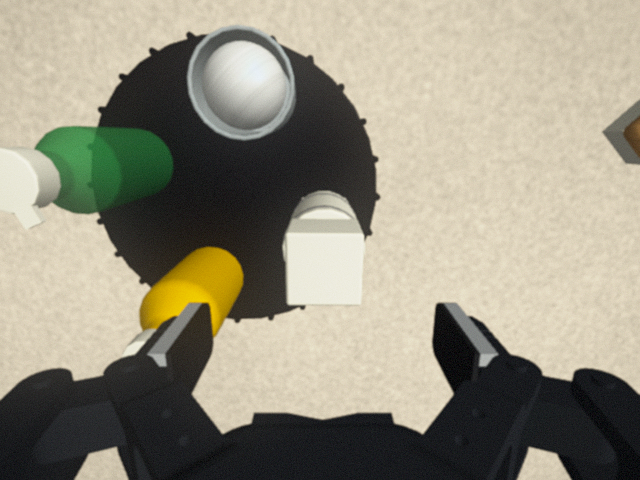

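```bash
python3 - <<'E'
from h import *
w=grab_frame("wrist");g=w["img"].min(axis=2)
b=np.zeros(g.shape,np.uint8);b[225:312,275:372]=1
m=((g>215)&(b>0)).astype(np.uint8)
n,l,s,c=cv2.connectedComponentsWithStats(m);k=1+np.argmax(s[1:,4]);print(s[k],c[k])
P=np.array([atz(w,p,0.172)[:2] for p in np.argwhere(l==k)[:,::-1]]).astype(np.float32)*1000
print(cv2.minAreaRect(P), "ctr", atz(w,c[k],0.172))
i=g[250,275:372];print(i[::3]);print(g[225:312:3,324])
cmd([0.563,-0.327,0.211],45.2)
st()
E
```

```text
[ 286  226   77   70 4964] [324.64161966 259.9540693 ]
((563.3850708007812, -327.8203125), (40.81672668457031, 41.89733123779297), 45.05622482299805) ctr [ 0.56420841 -0.32741104  0.172     ]
[ 39  43  81 156 215 216 217 222 220 218 222 218 220 219 221 220 223 220
 221 223 221 218 221 219 221 225 220 220 225 211 188 184 193]
[202 221 221 220 223 222 218 222 219 223 217 217 219 217 217 218 221 221
 220 219 219 218 218 223 186 189 187 190 188]
cmd [0.0051, -0.0008, 0.1781, 0.0, 0.0002, -0.0005]
t 3.35 pos [ 0.5615 -0.329   0.3   ] xdeg 45.0 tilt [-0.0007 -0.0009] F [ 0.08  0.55 -0.6 ] M [-0.02  0.03 -0.04] w 0.0854 j [ 0.57  0.45 -0.19  1.61  0.09  1.09 -0.43]
```

{"api": "step_arm", "payload": {
  "commands": [
    [0.005,0,0.03,0,0,0,-1],
    [0.005,0,0.07,0,0,0,-1],
    [0.005,0,0.11,0,0,0,-1],
    [0.005,0,0.145,0,0,0,-1],
    [0.005,0,0.17,0,0,0,-1],
    [0.005,0,0.178,0,0,0,-1],
    [0.005,0,0.178,0,0,0,0],
    [0.005,0,0.178,0,0,0,0.5],
    [0.005,0,0.178,0,0,0,1],
    [0.005,0,0.178,0,0,0,1]
  ],
  "newtons": 45
}}

```text
clock: 4.6
tcp_pos: [0.5636, -0.3274, 0.212]
orientation: [2.901, 1.202, 0.0]
contact_force: [-0.6, 1.4, 4.4]
grip_width: 0.0434
```

```bash
python3 - <<'E'
from h import *
st();cmd([0.5635,-0.3275,0.36],45);
E
```

```text
t 4.6 pos [ 0.5636 -0.3274  0.212 ] xdeg 45.01 tilt [ 0.0006 -0.0015] F [-0.57  1.39  4.35] M [0.15 0.16 0.04] w 0.0434 j [ 0.56  0.54 -0.18  1.69  0.12  0.93 -0.45]
cmd [-0.0005, 0.0003, -0.2961, 0.0002, 0.0001, 0.0]
```

{"api": "step_arm", "payload": {
  "commands": [
    [0,0,-0.01,0,0,0,1],
    [0,0,-0.03,0,0,0,1],
    [0,0,-0.07,0,0,0,1],
    [0,0,-0.12,0,0,0,1],
    [0,0,-0.18,0,0,0,1],
    [0,0,-0.24,0,0,0,1],
    [0,0,-0.29,0,0,0,1],
    [0,0,-0.325,0,0,0,1],
    [0,0,-0.34,0,0,0,1],
    [0,0,-0.34,0,0,0,1]
  ]
}}

```text
clock: 5.85
tcp_pos: [0.5635, -0.3271, 0.3821]
orientation: [2.901, 1.202, 0.0]
contact_force: [0.3, -0.0, -5.1]
grip_width: 0.0437
```

```bash
python3 - <<'E'
from h import *
st()
f=grab_frame("top");s=grab_frame("scene")
print(tri([f,s],[(217.4,270.9),(437,302.5)]),atz(f,(217.4,270.9),.075))
for t in("bail_hinge","presser_bar","cup_mouth","cup_seat"):
    a=tip_of(t,f);b=tip_of(t,s)
    if a and b: print(t,tri([f,s],[a[0]["point"],b[0]["point"]]))
im=f["img"][225:325,155:275];g=cv2.cvtColor(im,cv2.COLOR_RGB2GRAY)
# stand plate right edge at image: plate corners for yaw
for row in (245,255,300,310):
    x=f["img"][row,240:290].astype(int);print(row,240+np.argmax(x[:,0]-x[:,2]>8))
save(s,"s2.png")
cmd([0.543,0.0755,0.382],45)
E
```

```text
t 5.85 pos [ 0.5635 -0.3271  0.3821] xdeg 45.01 tilt [ 0.0007 -0.0015] F [ 0.31 -0.03 -5.1 ] M [ 0.02 -0.03 -0.01] w 0.0437 j [ 0.57  0.39 -0.19  1.51  0.08  1.25 -0.42]
(array([0.54064155, 0.07472598, 0.07629193]), [np.float64(0.6), np.float64(0.6)]) [0.54042982 0.07559517 0.075     ]
bail_hinge (array([0.5778202 , 0.1247032 , 0.14240875]), [np.float64(48.2), np.float64(48.2)])
presser_bar (array([0.54610436, 0.21557242, 0.22921769]), [np.float64(0.2), np.float64(0.2)])
cup_mouth (array([0.54277395, 0.0740619 , 0.08541663]), [np.float64(2.1), np.float64(2.1)])
cup_seat (array([0.53725895, 0.07513232, 0.0309088 ]), [np.float64(2.7), np.float64(2.7)])
245 269
255 268
300 265
310 264
cmd [0.5405, -0.5983, -0.0016, 0.0002, 0.0001, 0.0]
```

{"api": "step_arm", "payload": {
  "commands": [
    [0.03,-0.034,0,0,0,0,1],
    [0.09,-0.1,0,0,0,0,1],
    [0.16,-0.178,0,0,0,0,1],
    [0.23,-0.255,0,0,0,0,1],
    [0.3,-0.333,0,0,0,0,1],
    [0.37,-0.411,0,0,0,0,1],
    [0.44,-0.488,0,0,0,0,1],
    [0.5,-0.557,0,0,0,0,1],
    [0.537,-0.6,0,0,0,0,1],
    [0.537,-0.6,0,0,0,0,1]
  ]
}}

```text
clock: 7.6
tcp_pos: [0.54, 0.0792, 0.3816]
orientation: [2.898, 1.212, 0.001]
contact_force: [0.2, -0.4, -4.2]
grip_width: 0.0436
```

```bash
python3 - <<'E'
from h import *
st();cmd([0.541,0.0748,0.236],45)
E
```

```text
t 7.6 pos [0.54   0.0792 0.3816] xdeg 45.39 tilt [0.0007 0.0003] F [ 0.16 -0.4  -4.2 ] M [-0.01 -0.03  0.01] w 0.0436 j [ 0.09  0.23 -0.41  1.75  0.1   1.19 -1.13]
cmd [-0.0051, 0.0075, 0.2912, 0.0, -0.0001, 0.0011]
```

{"api": "step_arm", "payload": {
  "commands": [
    [-0.005,0.0075,0.03,0,0,0.001,1],
    [-0.005,0.0075,0.08,0,0,0.001,1],
    [-0.005,0.0075,0.13,0,0,0.001,1],
    [-0.005,0.0075,0.18,0,0,0.001,1],
    [-0.005,0.0075,0.22,0,0,0.001,1],
    [-0.005,0.0075,0.245,0,0,0.001,1],
    [-0.005,0.0075,0.265,0,0,0.001,1],
    [-0.005,0.0075,0.28,0,0,0.001,1],
    [-0.005,0.0075,0.29,0,0,0.001,1],
    [-0.005,0.0075,0.29,0,0,0.001,1]
  ]
}}

```text
clock: 8.85
tcp_pos: [0.541, 0.0748, 0.2366]
orientation: [2.902, 1.203, 0.001]
contact_force: [0.6, -0.0, -4.2]
grip_width: 0.0434
```

```bash
python3 - <<'E'
from h import *
st();cmd([0.541,0.0748,0.226],45)
w=grab_frame("wrist");save(w,"w2.png")
s=grab_frame("scene")
print([(t,tip_of(t,s)[:1]) for t in ("cartridge_head","cartridge")])
E
```

```text
t 8.85 pos [0.541  0.0748 0.2366] xdeg 45.03 tilt [0.0006 0.0003] F [ 0.56 -0.05 -4.21] M [-0.    0.06  0.02] w 0.0434 j [ 0.06  0.37 -0.39  1.91  0.18  0.89 -1.2 ]
cmd [-0.0001, -0.0, 0.0211, 0.0, -0.0001, 0.0001]
[('cartridge_head', [{'point': [454.5, 262.9], 'p': 0.6}]), ('cartridge', [{'point': [436.5, 306.7], 'p': 0.71}])]
```

View pics/w2.png

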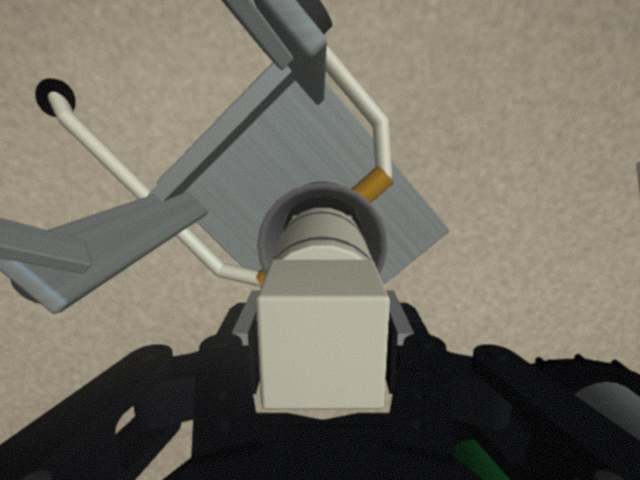

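{"api": "step_arm", "payload": {
  "commands": [
    [0,0,0.006,0,0,0,1],
    [0,0,0.01,0,0,0,1],
    [0,0,0.014,0,0,0,1],
    [0,0,0.018,0,0,0,1],
    [0,0,0.021,0,0,0,1],
    [0,0,0.023,0,0,0,1],
    [0,0,0.025,0,0,0,1],
    [0,0,0.027,0,0,0,1],
    [0,0,0.027,0,0,0,1],
    [0,0,0.027,0,0,0,1]
  ]
}}

```text
clock: 10.3
tcp_pos: [0.5414, 0.075, 0.2239]
orientation: [2.902, 1.203, 0.003]
contact_force: [-1.1, 0.1, 0.2]
grip_width: 0.0435
```

```bash
python3 - <<'E'
from h import *
st()
E
```

```text
t 10.3 pos [0.5414 0.075  0.2239] xdeg 45.03 tilt [0.002  0.0005] F [-1.08  0.09  0.18] M [0.01 0.26 0.  ] w 0.0435 j [ 0.06  0.39 -0.39  1.92  0.19  0.87 -1.21]
```

{"api": "step_arm", "payload": {
  "commands": [
    [0,0,0.003,0,0,0,1],
    [0,0,0.0032,0,0,-0.004,1],
    [0,0,0.0032,0,0,-0.008,1],
    [0,0,0.0032,0,0,-0.012,1],
    [0,0,0.0032,0,0,-0.017,1],
    [0,0,0.0032,0,0,-0.021,1],
    [0,0,0.0032,0,0,-0.025,1],
    [0,0,0.0032,0,0,-0.03,1],
    [0,0,0.0032,0,0,-0.034,1],
    [0,0,0.0032,0,0,-0.034,1]
  ]
}}

```text
clock: 11.55
tcp_pos: [0.5423, 0.0753, 0.2238]
orientation: [2.756, 1.505, 0.007]
contact_force: [-1.9, -0.0, 9.2]
grip_width: 0.0434
```

```bash
python3 - <<'E'
from h import *
st()
E
```

```text
t 11.55 pos [0.5423 0.0753 0.2238] xdeg 57.27 tilt [0.0045 0.0009] F [-1.87 -0.02  9.22] M [-0.1   0.68 -0.05] w 0.0434 j [ 0.1   0.4  -0.43  1.92  0.21  0.87 -1.02]
```

```bash
python3 - <<'E'
from h import *
cmd([0.5415,0.0749,0.2226],57.3);cmd([0.5415,0.0749,0.2226],70)
E
```

```text
cmd [-0.0017, -0.001, 0.0024, 0.0005, -0.0005, -0.0001]
cmd [-0.0017, -0.001, 0.0024, 0.0006, -0.0004, -0.0354]
```

{"api": "step_arm", "payload": {
  "commands": [
    [-0.001,0,0.0024,0.0005,-0.0005,-0.004,1],
    [-0.0017,-0.001,0.0024,0.0005,-0.0005,-0.008,1],
    [-0.0017,-0.001,0.0024,0.0005,-0.0005,-0.012,1],
    [-0.0017,-0.001,0.0024,0.0005,-0.0005,-0.016,1],
    [-0.0017,-0.001,0.0024,0.0005,-0.0005,-0.02,1],
    [-0.0017,-0.001,0.0024,0.0005,-0.0005,-0.024,1],
    [-0.0017,-0.001,0.0024,0.0005,-0.0005,-0.028,1],
    [-0.0017,-0.001,0.0024,0.0005,-0.0005,-0.032,1],
    [-0.0017,-0.001,0.0024,0.0005,-0.0005,-0.036,1],
    [-0.0017,-0.001,0.0024,0.0005,-0.0005,-0.036,1]
  ]
}}

```text
clock: 12.8
tcp_pos: [0.5427, 0.0754, 0.2239]
orientation: [2.568, 1.806, 0.005]
contact_force: [-0.5, 0.3, 5.5]
grip_width: 0.0436
```

```bash
python3 - <<'E'
from h import *
st()
cmd([0.5415,0.0749,0.2226],70);cmd([0.5415,0.0749,0.2226],82)
E
```

```text
t 12.8 pos [0.5427 0.0754 0.2239] xdeg 70.24 tilt [0.0035 0.0004] F [-0.54  0.28  5.52] M [ 0.11  0.19 -0.04] w 0.0436 j [ 0.13  0.4  -0.48  1.91  0.24  0.88 -0.81]
cmd [-0.0017, -0.0019, 0.0025, 0.0005, -0.0003, 0.0007]
cmd [-0.0017, -0.0019, 0.0025, 0.0005, -0.0002, -0.0327]
```

{"api": "step_arm", "payload": {
  "commands": [
    [-0.001,-0.001,0.0025,0.0005,-0.0003,-0.004,1],
    [-0.0017,-0.001,0.0025,0.0005,-0.0003,-0.008,1],
    [-0.0017,-0.001,0.0025,0.0005,-0.0003,-0.012,1],
    [-0.0017,-0.001,0.0025,0.0005,-0.0003,-0.016,1],
    [-0.0017,-0.001,0.0025,0.0005,-0.0003,-0.02,1],
    [-0.0017,-0.001,0.0025,0.0005,-0.0003,-0.024,1],
    [-0.0017,-0.001,0.0025,0.0005,-0.0003,-0.028,1],
    [-0.0017,-0.001,0.0025,0.0005,-0.0003,-0.032,1],
    [-0.0017,-0.001,0.0025,0.0005,-0.0003,-0.036,1],
    [-0.0017,-0.001,0.0025,0.0005,-0.0003,-0.036,1]
  ]
}}

```text
clock: 14.05
tcp_pos: [0.5431, 0.0752, 0.2238]
orientation: [2.348, 2.085, 0.004]
contact_force: [-0.2, -0.2, 5.0]
grip_width: 0.0429
```

```bash
python3 - <<'E'
from h import *
st()
cmd([0.5415,0.0749,0.2226],83);cmd([0.5415,0.0749,0.2226],95)
E
```

```text
t 14.05 pos [0.5431 0.0752 0.2238] xdeg 83.21 tilt [0.0032 0.0003] F [-0.22 -0.23  4.99] M [ 0.17  0.04 -0.  ] w 0.0429 j [ 0.17  0.41 -0.53  1.91  0.27  0.88 -0.61]
cmd [-0.0011, -0.0031, 0.0025, 0.0005, -0.0001, 0.0006]
cmd [-0.0011, -0.0031, 0.0025, 0.0005, -0.0, -0.0327]
```

{"api": "step_arm", "payload": {
  "commands": [
    [-0.001,-0.002,0.0025,0.0005,-0.0001,-0.004,1],
    [-0.001,-0.003,0.0025,0.0005,-0.0001,-0.008,1],
    [-0.001,-0.004,0.0025,0.0005,-0.0001,-0.012,1],
    [-0.001,-0.004,0.0025,0.0005,-0.0001,-0.016,1],
    [-0.001,-0.004,0.0025,0.0005,-0.0001,-0.02,1],
    [-0.001,-0.004,0.0025,0.0005,-0.0001,-0.024,1],
    [-0.001,-0.004,0.0025,0.0005,-0.0001,-0.028,1],
    [-0.001,-0.004,0.0025,0.0005,-0.0001,-0.032,1],
    [-0.001,-0.004,0.0025,0.0005,-0.0001,-0.036,1],
    [-0.001,-0.004,0.0025,0.0005,-0.0001,-0.036,1]
  ]
}}

```text
clock: 15.3
tcp_pos: [0.5424, 0.0751, 0.2236]
orientation: [2.097, 2.336, 0.004]
contact_force: [1.7, -0.4, 5.3]
grip_width: 0.043
```

```bash
python3 - <<'E'
from h import *
st()
cmd([0.5415,0.0749,0.2226],96);cmd([0.5415,0.0749,0.2226],108)
E
```

```text
t 15.3 pos [0.5424 0.0751 0.2236] xdeg 96.19 tilt [0.0035 0.0002] F [ 1.73 -0.37  5.31] M [-0.08 -0.52 -0.09] w 0.043 j [ 0.21  0.42 -0.58  1.91  0.29  0.89 -0.41]
cmd [-0.0001, -0.0018, 0.0019, 0.0006, 0.0, 0.0005]
cmd [-0.0001, -0.0018, 0.0019, 0.0006, 0.0001, -0.0328]
```

{"api": "step_arm", "payload": {
  "commands": [
    [0,0,0.0025,0.0005,0,-0.004,1],
    [0,0,0.0025,0.0005,0,-0.008,1],
    [0,0,0.0025,0.0005,0,-0.012,1],
    [0,0,0.0025,0.0005,0,-0.016,1],
    [0,0,0.0025,0.0005,0,-0.02,1],
    [0,0,0.0025,0.0005,0,-0.024,1],
    [0,0,0.0025,0.0005,0,-0.028,1],
    [0,0,0.0025,0.0005,0,-0.032,1],
    [0,0,0.0025,0.0005,0,-0.036,1],
    [0,0,0.0025,0.0005,0,-0.036,1]
  ]
}}

```text
clock: 16.55
tcp_pos: [0.5421, 0.0749, 0.2219]
orientation: [-1.821, -2.56, 0.001]
contact_force: [0.8, -0.2, -4.4]
grip_width: 0.0431
```

```bash
python3 - <<'E'
from h import *
st()
cmd([0.5415,0.0749,0.2226],109);cmd([0.5415,0.0749,0.2226],121)
E
```

```text
t 16.55 pos [0.5421 0.0749 0.2219] xdeg 109.17 tilt [-0.0004 -0.0006] F [ 0.76 -0.22 -4.42] M [-0.03 -0.02  0.03] w 0.0431 j [ 0.25  0.44 -0.63  1.91  0.32  0.9  -0.2 ]
cmd [0.0004, -0.0012, -0.0014, -0.0001, 0.0001, 0.0005]
cmd [0.0004, -0.0012, -0.0014, -0.0001, 0.0001, -0.0329]
```

{"api": "step_arm", "payload": {
  "commands": [
    [0,0,0.002,0,0,-0.002,1],
    [0,0,0.004,0,0,-0.004,1],
    [0,0,0.006,0,0,-0.006,1],
    [0,0,0.008,0,0,-0.008,1],
    [0,0,0.01,0,0,-0.008,1],
    [0,0,0.012,0,0,-0.008,1],
    [0,0,0.014,0,0,-0.008,1],
    [0,0,0.0145,0,0,-0.008,1],
    [0,0,0.0145,0,0,-0.008,1],
    [0,0,0.0145,0,0,-0.008,1]
  ]
}}

```text
clock: 17.8
tcp_pos: [0.5422, 0.0749, 0.2147]
orientation: [-1.756, -2.605, 0.001]
contact_force: [0.7, -0.5, -5.2]
grip_width: 0.0433
```

```bash
python3 - <<'E'
from h import *
st()
E
```

```text
t 17.8 pos [0.5422 0.0749 0.2147] xdeg 112.05 tilt [-0.0004 -0.0005] F [ 0.67 -0.5  -5.17] M [ 0.04  0.04 -0.  ] w 0.0433 j [ 0.25  0.45 -0.63  1.91  0.34  0.89 -0.17]
```

{"api": "step_arm", "payload": {
  "commands": [
    [0,0,0.001,0,0,0,1],
    [0,0,0.001,0,0,0,0.5],
    [0,0,0.001,0,0,0,-0.3],
    [0,0,0.001,0,0,0,-0.7],
    [0,0,0.001,0,0,0,-1],
    [0,0,0.001,0,0,0,-1],
    [0,0,0.001,0,0,0,-1],
    [0,0,-0.02,0,0,0,-1],
    [0,0,-0.07,0,0,0,-1],
    [0,0,-0.13,0,0,0,-1]
  ]
}}

```text
clock: 19.05
tcp_pos: [0.542, 0.075, 0.2807]
orientation: [-1.755, -2.605, 0.002]
contact_force: [0.6, -0.1, -0.5]
grip_width: 0.0854
```

```bash
python3 - <<'E'
from h import *
st()
w=grab_frame("wrist");f=grab_frame("top");s=grab_frame("scene")
for t in("cartridge_head","cartridge","bail_hinge","presser_bar","bail_handle","cup_mouth"):
    u={n:tip_of(t,x)[:1] for n,x in(("w",w),("t",f),("s",s))}
    F=[x for n,x in(("w",w),("t",f),("s",s)) if u[n]];U=[u[n][0]["point"] for n in u if u[n]]
    print(t,[(n,np.round(u[n][0]["point"],1)) for n in u if u[n]],tri(F,U) if len(F)>1 else "")
cv2.imwrite("pics/a3.png",np.hstack([cv2.resize(x["img"],(400,300)) for x in (w,s)])[:,:,::-1])
E
```

```text
t 19.05 pos [0.542  0.075  0.2807] xdeg 112.06 tilt [-0.0011 -0.0004] F [ 0.61 -0.09 -0.48] M [-0.01 -0.08 -0.07] w 0.0854 j [ 0.29  0.37 -0.67  1.85  0.27  1.01 -0.11]
cartridge_head [('w', array([323.6, 280.5])), ('t', array([203.2, 264.2])), ('s', array([451.1, 271.9]))] (array([0.54255336, 0.07472063, 0.17425458]), [np.float64(0.6), np.float64(1.4), np.float64(1.1)])
cartridge [('w', array([321.9, 222.7])), ('t', array([225.7, 271.9])), ('s', array([431.2, 315.1]))] (array([0.54202523, 0.07246206, 0.02953089]), [np.float64(0.7), np.float64(1.1), np.float64(1.5)])
bail_hinge [('w', array([398.5, 118.2])), ('t', array([402.6, 281.8])), ('s', array([495.2, 310.3]))] (array([0.54802484, 0.03334158, 0.31512069]), [np.float64(113.8), np.float64(237.2), np.float64(145.4)])
presser_bar [('t', array([203.2, 264. ])), ('s', array([560.7, 318.2]))] (array([0.53121752, 0.15151243, 0.16921031]), [np.float64(75.3), np.float64(75.3)])
bail_handle [('t', array([379. , 242.5]))] 
cup_mouth []
```

View pics/a3.png

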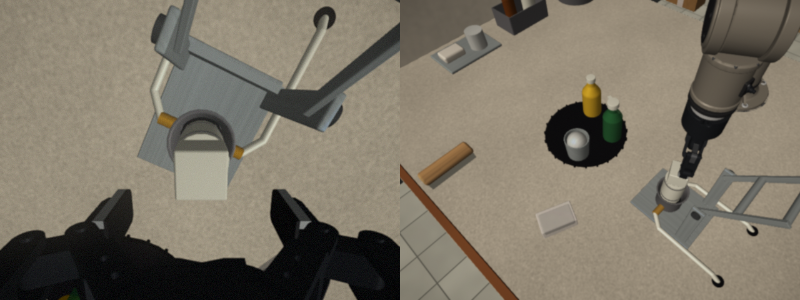

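```bash
python3 - <<'E'
from h import *
f=grab_frame("top");s=grab_frame("scene")
H=np.array([0.5466,0.160,0.17]);y=np.array([np.sin(.054),np.cos(.054),0])
for a in (2.15,2.2,2.25,2.3,2.35): 
    P=[H+d*(-np.cos(a)*y+np.sin(a)*np.array([0,0,1])) for d in (.085,.175)]; print(a,np.round(P[1],4),proj(f,P).round(1).tolist(),proj(s,P).round(1).tolist())
print("nets top presser (89.3,258.1) handle (12.9,246.1); scene presser (558.1,313.7)")
cmd([0.5528,0.275,0.42],177)
cmd([0.542,0.12,0.42],140)
E
```

```text
2.15 [0.5518 0.2556 0.3165] [[94.0, 255.4], [22.5, 246.5]] [[554.5, 309.3], [629.9, 307.0]]
2.2 [0.5522 0.2628 0.3115] [[92.4, 255.5], [19.4, 246.7]] [[556.4, 312.1], [634.1, 313.7]]
2.25 [0.5525 0.2698 0.3062] [[91.0, 255.5], [16.8, 246.9]] [[558.1, 314.8], [637.9, 320.3]]
2.3 [0.5529 0.2764 0.3005] [[89.7, 255.6], [14.6, 247.2]] [[559.6, 317.5], [641.2, 326.8]]
2.35 [0.5532 0.2828 0.2945] [[88.6, 255.7], [12.9, 247.5]] [[561.0, 320.2], [644.1, 333.2]]
nets top presser (89.3,258.1) handle (12.9,246.1); scene presser (558.1,313.7)
cmd [0.3627, 0.1697, -0.2809, -0.0001, -0.0, -0.1804]
cmd [0.0835, 0.0333, -0.2807, -0.0001, 0.0, -0.0776]
```

{"api": "step_arm", "payload": {
  "commands": [
    [0,0,-0.06,0,0,-0.01,-1],
    [0.01,0.005,-0.14,0,0,-0.03,-1],
    [0.04,0.02,-0.21,0,0,-0.05,-1],
    [0.09,0.042,-0.26,0,0,-0.075,-0.5],
    [0.16,0.075,-0.28,0,0,-0.1,0],
    [0.23,0.108,-0.28,0,0,-0.125,0],
    [0.29,0.136,-0.28,0,0,-0.15,0],
    [0.34,0.16,-0.28,0,0,-0.17,0],
    [0.362,0.17,-0.28,0,0,-0.18,0],
    [0.362,0.17,-0.28,0,0,-0.18,0]
  ]
}}

```text
clock: 21.45
tcp_pos: [0.5529, 0.275, 0.4194]
orientation: [-0.086, -3.139, 0.001]
contact_force: [0.3, -0.7, -0.3]
grip_width: 0.0431
```

```bash
python3 - <<'E'
from h import *
st()
w=grab_frame("wrist");save(w,"w4.png")
for t in("bail_handle","presser_bar"): print(t,[(np.round(q["point"],1),q["p"]) for q in tip_of(t,w)[:2]])
print(proj(w,[[0.5527,0.2725,0.304]]))
cmd([0.5527,0.2725,0.354],177)
E
```

```text
t 21.45 pos [0.5529 0.275  0.4194] xdeg 176.85 tilt [-0.0009 -0.0005] F [ 0.28 -0.73 -0.32] M [0.03 0.01 0.01] w 0.0431 j [ 0.11  0.45 -0.94  1.5   0.36  1.38  0.66]
bail_handle [(array([319.8, 266.9]), 0.67), (array([236.4, 235.7]), 0.39)]
presser_bar [(array([237.6, 237.7]), 0.73)]
[[316.20294764 273.52327193]]
cmd [0.0016, -0.0015, 0.131, -0.0002, -0.0, -0.0009]
```

View pics/w4.png

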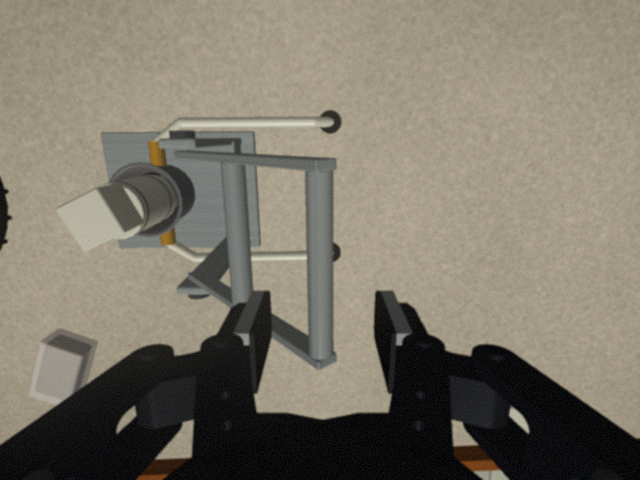

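{"api": "step_arm", "payload": {
  "commands": [
    [0,-0.001,0.02,0,0,0,0],
    [0,-0.002,0.05,0,0,0,0],
    [0,-0.002,0.08,0,0,0,0],
    [0,-0.002,0.105,0,0,0,0],
    [0,-0.002,0.122,0,0,0,0],
    [0,-0.002,0.13,0,0,0,0],
    [0,-0.002,0.13,0,0,0,0.1],
    [0,-0.002,0.13,0,0,0,0.2],
    [0,-0.002,0.13,0,0,0,0.25],
    [0,-0.002,0.13,0,0,0,0.25]
  ],
  "newtons": 20
}}

```text
clock: 22.85
tcp_pos: [0.5535, 0.2722, 0.3547]
orientation: [0.092, 3.14, -0.002]
contact_force: [1.4, 0.8, -0.1]
grip_width: 0.0318
```

```bash
python3 - <<'E'
from h import *
st()
H=np.array([0.5466,0.160,0.17]);y=np.array([np.sin(.054),np.cos(.054),0])
for a in np.arange(2.25,0.6,-.1): 
    P=H+.175*(-np.cos(a)*y+np.sin(a)*np.array([0,0,1]))+[0,0,.05]; print(round(a,2),np.round(P,3),end=" "); cmd(P,177)
E
```

```text
t 22.85 pos [0.5535 0.2722 0.3547] xdeg 176.66 tilt [ 0.0002 -0.0014] F [ 1.43  0.75 -0.11] M [0.04 0.01 0.02] w 0.0318 j [ 0.1   0.49 -0.92  1.6   0.4   1.26  0.62]
2.25 [0.553 0.27  0.356] cmd [0.0017, -0.0051, -0.0029, -0.0002, 0.0, -0.0009]
2.15 [0.552 0.256 0.366] cmd [0.0016, -0.0334, -0.0234, -0.0002, 0.0, -0.0009]
2.05 [0.551 0.241 0.375] cmd [0.0014, -0.0636, -0.041, -0.0002, 0.0, -0.0009]
1.95 [0.55  0.225 0.383] cmd [0.0013, -0.0954, -0.0555, -0.0002, 0.0, -0.0009]
1.85 [0.549 0.208 0.388] cmd [0.0011, -0.1285, -0.0668, -0.0002, 0.0, -0.0009]
1.75 [0.548 0.191 0.392] cmd [0.001, -0.1626, -0.0747, -0.0002, 0.0, -0.0009]
1.65 [0.547 0.174 0.394] cmd [0.0008, -0.1973, -0.0792, -0.0002, 0.0, -0.0009]
1.55 [0.546 0.156 0.395] cmd [0.0007, -0.2323, -0.0801, -0.0002, 0.0, -0.0009]
1.45 [0.545 0.139 0.394] cmd [0.0005, -0.2672, -0.0776, -0.0002, 0.0, -0.0009]
1.35 [0.545 0.122 0.391] cmd [0.0004, -0.3017, -0.0716, -0.0002, 0.0, -0.0009]
1.25 [0.544 0.105 0.386] cmd [0.0003, -0.3354, -0.0622, -0.0002, 0.0, -0.0009]
1.15 [0.543 0.089 0.38 ] cmd [0.0001, -0.368, -0.0495, -0.0002, 0.0, -0.0009]
1.05 [0.542 0.073 0.372] cmd [-0.0, -0.3991, -0.0336, -0.0002, 0.0, -0.0009]
0.95 [0.541 0.058 0.362] cmd [-0.0001, -0.4285, -0.0146, -0.0002, 0.0, -0.0009]
0.85 [0.54  0.045 0.351] cmd [-0.0002, -0.4559, 0.0071, -0.0002, 0.0, -0.0009]
0.75 [0.54  0.032 0.339] cmd [-0.0003, -0.481, 0.0316, -0.0002, 0.0, -0.0009]
0.65 [0.539 0.021 0.326] cmd [-0.0004, -0.5035, 0.0583, -0.0002, 0.0, -0.0009]
```

{"api": "step_arm", "payload": {
  "commands": [
    [0.001,-0.0334,-0.0234,0,0,-0.0009,0.25],
    [0.001,-0.0636,-0.041,0,0,-0.0009,0.25],
    [0.001,-0.0954,-0.0555,0,0,-0.0009,0.25],
    [0.001,-0.1285,-0.0668,0,0,-0.0009,0.25],
    [0.001,-0.1626,-0.0747,0,0,-0.0009,0.25],
    [0.001,-0.1973,-0.0792,0,0,-0.0009,0.25],
    [0.001,-0.2323,-0.0801,0,0,-0.0009,0.25],
    [0.001,-0.2672,-0.0776,0,0,-0.0009,0.25],
    [0.0005,-0.3017,-0.0716,0,0,-0.0009,0.25],
    [0.0005,-0.3017,-0.0716,0,0,-0.0009,0.25]
  ]
}}

```text
clock: 24.1
tcp_pos: [0.5445, 0.119, 0.3898]
orientation: [-0.088, -3.139, 0.005]
contact_force: [-0.6, 0.1, 0.1]
grip_width: 0.0321
```

```bash
python3 - <<'E'
from h import *
st()
w=grab_frame("wrist");s=grab_frame("scene")
for t in("bail_handle","presser_bar"): print(t,[[(np.round(q["point"],1),q["p"]) for q in tip_of(t,x)[:1]] for x in (w,s)])
H=np.array([0.5466,0.160,0.17]);y=np.array([np.sin(.054),np.cos(.054),0])
for a in (1.6,1.5,1.4,1.3,1.2): 
    P=[H+d*(-np.cos(a)*y+np.sin(a)*np.array([0,0,1])) for d in (.085,.175)]; print(a,proj(w,P).round(1).tolist(),proj(s,P).round(1).tolist())
for a in np.arange(1.35,0.6,-.1): 
    P=H+.175*(-np.cos(a)*y+np.sin(a)*np.array([0,0,1]))+[0,0,.05]; print(round(a,2),np.round(P,3),end=" "); cmd(P,177)
E
```

```text
t 24.1 pos [0.5445 0.119  0.3898] xdeg 176.79 tilt [-0.0014 -0.0034] F [-0.63  0.12  0.09] M [-0.   -0.03  0.01] w 0.0321 j [ 0.42  0.35 -0.95  1.68  0.3   1.27  0.92]
bail_handle [[(array([340.2, 335.2]), 0.61)], [(array([524.8, 221.2]), 0.57)]]
presser_bar [[(array([366.1, 258.6]), 0.77)], [(array([512.4, 272.5]), 0.73)]]
1.6 [[396.7, 261.7], [453.1, 345.3]] [[525.8, 281.3], [559.3, 240.0]]
1.5 [[382.0, 261.6], [402.6, 344.7]] [[519.5, 277.1], [543.9, 230.8]]
1.4 [[367.2, 261.1], [352.3, 341.4]] [[513.1, 273.4], [528.5, 222.8]]
1.3 [[352.8, 260.0], [304.7, 335.8]] [[506.7, 270.1], [513.3, 216.3]]
1.2 [[338.9, 258.6], [261.6, 328.3]] [[500.3, 267.3], [498.6, 211.2]]
1.35 [0.545 0.122 0.391] cmd [-0.0004, -0.0012, 0.0, -0.0002, 0.0, 0.0001]
1.25 [0.544 0.105 0.386] cmd [-0.0003, -0.0349, 0.0094, -0.0002, 0.0, 0.0001]
1.15 [0.543 0.089 0.38 ] cmd [-0.0002, -0.0675, 0.0221, -0.0002, 0.0, 0.0001]
1.05 [0.542 0.073 0.372] cmd [-0.0001, -0.0987, 0.038, -0.0002, 0.0, 0.0001]
0.95 [0.541 0.058 0.362] cmd [-0.0001, -0.1281, 0.057, -0.0002, 0.0, 0.0001]
0.85 [0.54  0.045 0.351] cmd [0.0, -0.1554, 0.0788, -0.0002, 0.0, 0.0001]
0.75 [0.54  0.032 0.339] cmd [0.0001, -0.1805, 0.1032, -0.0002, 0.0, 0.0001]
0.65 [0.539 0.021 0.326] cmd [0.0001, -0.203, 0.1299, -0.0002, 0.0, 0.0001]
```

{"api": "step_arm", "payload": {
  "commands": [
    [0,-0.015,0.004,0,0,0,0.25],
    [0,-0.0349,0.0094,0,0,0,0.25],
    [0,-0.0675,0.0221,0,0,0,0.25],
    [0,-0.0987,0.038,0,0,0,0.25],
    [0,-0.1281,0.057,0,0,0,0.25],
    [0,-0.1554,0.0788,0,0,0,0.25],
    [0,-0.1805,0.1032,0,0,0,0.25],
    [0,-0.203,0.125,0,0,0,0.25],
    [0,-0.203,0.125,0,0,0,0.25],
    [0,-0.203,0.125,0,0,0,0.25]
  ]
}}

```text
clock: 25.65
tcp_pos: [0.5392, 0.0213, 0.3286]
orientation: [0.08, 3.14, -0.002]
contact_force: [-0.1, -1.6, 1.9]
grip_width: 0.032
```

```bash
cat > b.py <<'E'
from h import *
st()
w=grab_frame("wrist");s=grab_frame("scene")
for t in("bail_handle","presser_bar"): print(t,[[(np.round(q["point"],1),round(q["p"],2)) for q in tip_of(t,x)[:1]] for x in (w,s)])
H=np.array([0.5466,0.160,0.17]);y=np.array([np.sin(.054),np.cos(.054),0])
def hp(a,d=.175): return H+d*(-np.cos(a)*y+np.sin(a)*np.array([0,0,1]))
for a in np.arange(0,1.01,.1): 
    P=[hp(a,d) for d in (.085,.175)]; print(round(a,2),np.round(P[1],3),proj(w,P).round(1).tolist(),proj(s,P).round(1).tolist())
E
python3 b.py
```

```text
t 25.65 pos [0.5392 0.0213 0.3286] xdeg 177.07 tilt [ 0.0004 -0.0011] F [-0.07 -1.59  1.88] M [0.02 0.   0.03] w 0.032 j [ 0.58  0.36 -0.92  1.81  0.32  1.13  1.08]
bail_handle [[(array([337.1, 342.1]), 0.65)], [(array([438.5, 203.6]), 0.59)]]
presser_bar [[(array([469.8, 278.5]), 0.68)], [(array([474. , 263.6]), 0.6)]]
0.0 [ 0.537 -0.015  0.17 ] [[405.3, 249.7], [265.1, 249.1]] [[450.2, 273.6], [401.1, 238.0]]
0.1 [ 0.537 -0.014  0.187] [[408.9, 253.7], [262.2, 257.7]] [[451.8, 270.8], [403.2, 231.6]]
0.2 [ 0.537 -0.011  0.205] [[414.2, 258.0], [262.0, 267.5]] [[453.9, 268.2], [406.2, 225.6]]
0.3 [ 0.538 -0.007  0.222] [[421.2, 262.5], [265.3, 278.9]] [[456.5, 266.1], [410.4, 220.2]]
0.4 [ 0.538 -0.001  0.238] [[430.1, 267.2], [273.0, 292.0]] [[459.6, 264.3], [415.6, 215.4]]
0.5 [0.538 0.007 0.254] [[440.9, 272.1], [286.1, 306.9]] [[463.3, 262.9], [422.0, 211.3]]
0.6 [0.539 0.016 0.269] [[453.8, 277.0], [306.2, 324.1]] [[467.4, 262.0], [429.6, 208.0]]
0.7 [0.539 0.026 0.283] [[468.7, 282.0], [334.7, 343.5]] [[472.0, 261.6], [438.3, 205.7]]
0.8 [0.54  0.038 0.296] [[485.5, 286.9], [373.5, 365.2]] [[477.0, 261.7], [448.2, 204.3]]
0.9 [0.541 0.051 0.307] [[504.1, 291.6], [424.5, 389.2]] [[482.4, 262.3], [459.3, 204.1]]
1.0 [0.541 0.066 0.317] [[524.3, 296.0], [489.2, 414.8]] [[488.1, 263.4], [471.4, 205.2]]
```

{"api": "step_arm", "payload": {
  "commands": [
    [0,0,0,0,0,0,0.05],
    [0,0.01,0,0,0,0,0],
    [0,0.01,-0.02,0,0,0,0],
    [0,0.01,-0.06,0,0,0,0],
    [0,0.008,-0.1,0,0,0,0.5],
    [0,0.008,-0.112,0,0,0,1],
    [0,0.008,-0.112,0,0,0,1],
    [0,0.008,-0.112,0,0,0,1],
    [0,0.008,-0.112,0,0,0,1],
    [0,0.008,-0.112,0,0,0,1]
  ],
  "newtons": 40
}}

```text
clock: 27.2
tcp_pos: [0.5393, 0.0253, 0.3842]
orientation: [-0.08, -3.14, 0.002]
contact_force: [1.0, 0.2, -0.6]
grip_width: 0.0001
```

```bash
cat >> b.py <<'E'
for a in (.7,.65,.6,.55,.5,.45,.4,.35,.3,.25,.2,.15,.1,.05,0): print(round(a,2),end=" "); cmd(hp(a)+[0,0,.080],177)
E
python3 b.py
```

```text
t 27.2 pos [0.5393 0.0253 0.3842] xdeg 177.09 tilt [-0.0001 -0.0012] F [ 1.02  0.18 -0.63] M [ 0.01 -0.02 -0.03] w 0.0001 j [ 0.6   0.31 -0.94  1.73  0.27  1.23  1.12]
bail_handle [[(array([125.2, 261.6]), 0.56)], [(array([436.8, 202.9]), 0.7)]]
presser_bar [[(array([430.2, 247.4]), 0.91)], [(array([469.8, 262.1]), 0.82)]]
0.0 [ 0.537 -0.015  0.17 ] [[385.1, 229.3], [270.5, 228.7]] [[450.2, 273.6], [401.1, 238.0]]
0.1 [ 0.537 -0.014  0.187] [[387.4, 231.9], [268.5, 234.4]] [[451.8, 270.8], [403.2, 231.6]]
0.2 [ 0.537 -0.011  0.205] [[391.0, 234.7], [268.8, 240.7]] [[453.9, 268.2], [406.2, 225.6]]
0.3 [ 0.538 -0.007  0.222] [[396.0, 237.6], [271.8, 247.7]] [[456.5, 266.1], [410.4, 220.2]]
0.4 [ 0.538 -0.001  0.238] [[402.3, 240.6], [278.1, 255.5]] [[459.6, 264.3], [415.6, 215.4]]
0.5 [0.538 0.007 0.254] [[410.0, 243.7], [288.3, 264.1]] [[463.3, 262.9], [422.0, 211.3]]
0.6 [0.539 0.016 0.269] [[419.2, 246.8], [303.1, 273.5]] [[467.4, 262.0], [429.6, 208.0]]
0.7 [0.539 0.026 0.283] [[429.8, 249.8], [323.1, 283.6]] [[472.0, 261.6], [438.3, 205.7]]
0.8 [0.54  0.038 0.296] [[441.8, 252.7],
[... 413 characters left out ...]
d [0.0003, -0.0285, 0.0863, -0.0002, 0.0001, 0.0002]
0.5 cmd [0.0004, -0.0373, 0.1015, -0.0002, 0.0001, 0.0002]
0.45 cmd [0.0004, -0.0453, 0.117, -0.0002, 0.0001, 0.0002]
0.4 cmd [0.0004, -0.0525, 0.133, -0.0002, 0.0001, 0.0002]
0.35 cmd [0.0005, -0.0589, 0.1493, -0.0002, 0.0001, 0.0002]
0.3 cmd [0.0005, -0.0644, 0.1659, -0.0002, 0.0001, 0.0002]
0.25 cmd [0.0005, -0.0692, 0.1827, -0.0002, 0.0001, 0.0002]
0.2 cmd [0.0005, -0.073, 0.1998, -0.0002, 0.0001, 0.0002]
0.15 cmd [0.0006, -0.0761, 0.217, -0.0002, 0.0001, 0.0002]
0.1 cmd [0.0006, -0.0782, 0.2344, -0.0002, 0.0001, 0.0002]
0.05 cmd [0.0006, -0.0795, 0.2518, -0.0002, 0.0001, 0.0002]
0 cmd [0.0006, -0.0799, 0.2693, -0.0002, 0.0001, 0.0002]
```

{"api": "step_arm", "payload": {
  "commands": [
    [0,0,0.03,0,0,0,1],
    [0,0,0.046,0,0,0,1],
    [0,-0.0088,0.0584,0,0,0,1],
    [0,-0.024,0.079,0,0,0,1],
    [0,-0.0373,0.1025,0,0,0,1],
    [0,-0.049,0.126,0,0,0,1],
    [0,-0.0589,0.1503,0,0,0,1],
    [0,-0.067,0.175,0,0,0,1],
    [0,-0.073,0.2,0,0,0,1],
    [0,-0.073,0.2,0,0,0,1]
  ]
}}

```text
clock: 28.75
tcp_pos: [0.537, -0.0114, 0.2834]
orientation: [-0.08, -3.139, 0.002]
contact_force: [-0.1, 0.5, 0.3]
grip_width: -0.0002
```

```bash
cat >> b.py <<'E'
print(tip_of("cartridge_head",s)[:1],proj(s,[[.5423,.0748,z] for z in (.162,.174)]))
cv2.imwrite("pics/b%d.png"%int(readout.get_obs()["clock"]*100),np.hstack([cv2.resize(x["img"],(400,300)) for x in (w,s)])[:,:,::-1])
E
python3 b.py|grep -v "^0.[6789]\|^1"; ls pics
```

```text
t 28.75 pos [ 0.537  -0.0114  0.2834] xdeg 177.08 tilt [-0.0016 -0.0009] F [-0.07  0.54  0.34] M [0.03 0.01 0.01] w -0.0002 j [ 0.61  0.41 -0.89  1.86  0.36  1.05  1.1 ]
bail_handle [[(array([318.9, 298.8]), 0.71)], [(array([405.5, 224.5]), 0.88)]]
presser_bar [[(array([502.4, 285.7]), 0.77)], [(array([308.4, 177.2]), 0.63)]]
0.0 [ 0.537 -0.015  0.17 ] [[485.9, 276.5], [314.7, 275.7]] [[450.2, 273.6], [401.1, 238.0]]
0.1 [ 0.537 -0.014  0.187] [[493.9, 282.6], [315.8, 288.8]] [[451.8, 270.8], [403.2, 231.6]]
0.2 [ 0.537 -0.011  0.205] [[504.2, 289.1], [321.1, 304.4]] [[453.9, 268.2], [406.2, 225.6]]
0.3 [ 0.538 -0.007  0.222] [[517.2, 296.2], [332.0, 323.2]] [[456.5, 266.1], [410.4, 220.2]]
0.4 [ 0.538 -0.001  0.238] [[532.9, 303.7], [350.3, 345.9]] [[459.6, 264.3], [415.6, 215.4]]
0.5 [0.538 0.007 0.254] [[551.6, 311.6], [378.6, 373.5]] [[463.3, 262.9], [422.0, 211.3]]
0.55 cmd [0.0006, 0.0439, -0.1127, -0.0002, 0.0002, 0.0003]
0.5 cmd [0.0007, 0.0351, -0.0976, -0.0002, 0.0002, 0.0003]
0.45 cmd [0.0008, 0.0271, -0.082, -0.0002, 0.0002, 0.0003]
0.4 cmd [0.0008, 0.0199, -0.0661, -0.0002, 0.0002, 0.0003]
0.35 cmd [0.0008, 0.0135, -0.0498, -0.0002, 0.0002, 0.0003]
0.3 cmd [0.0009, 0.008, -0.0332, -0.0002, 0.0002, 0.0003]
0.25 cmd [0.0009, 0.0032, -0.0163, -0.0002, 0.0002, 0.0003]
0.2 cmd [0.001, -0.0006, 0.0007, -0.0002, 0.0002, 0.0003]
0.15 cmd [0.001, -0.0037, 0.018, -0.0002, 0.0002, 0.0003]
0.1 cmd [0.001, -0.0058, 0.0353, -0.0002, 0.0002, 0.0003]
0.05 cmd [0.0011, -0.0071, 0.0528, -0.0002, 0.0002, 0.0003]
0 cmd [0.0011, -0.0075, 0.0703, -0.0002, 0.0002, 0.0003]
[{'point': [448.6, 270.0], 'p': 0.55}] [[448.64079979 276.41997661]
 [450.49426635 272.19529299]]
a3.png
b2910.png
c0.png
c1.png
c2.png
s0.png
s2.png
t0.png
w1.png
w2.png
w4.png
```

{"api": "step_arm", "payload": {
  "commands": [
    [0,-0.002,0.01,0,0,0,1],
    [0,-0.004,0.018,0,0,0,1],
    [0,-0.005,0.026,0,0,0,1],
    [0,-0.006,0.034,0,0,0,1],
    [0,-0.007,0.042,0,0,0,1],
    [0,-0.007,0.05,0,0,0,1],
    [0,-0.007,0.058,0,0,0,1],
    [0,-0.007,0.065,0,0,0,1],
    [0,-0.007,0.071,0,0,0,1],
    [0,-0.007,0.071,0,0,0,1]
  ]
}}

```text
clock: 30.35
tcp_pos: [0.5376, -0.0157, 0.2498]
orientation: [0.081, 3.14, -0.005]
contact_force: [-1.7, -2.6, 6.3]
grip_width: 0.0001
```

```bash
python3 b.py|grep -v "^0.[6789]\|^1"
```

```text
t 30.35 pos [ 0.5376 -0.0157  0.2498] xdeg 177.03 tilt [ 0.0008 -0.0034] F [-1.71 -2.62  6.27] M [-0.77  0.5   0.01] w 0.0001 j [ 0.59  0.44 -0.86  1.9   0.41  0.98  1.07]
bail_handle [[], [(array([399. , 236.1]), 0.97)]]
presser_bar [[(array([528. , 300.7]), 0.89)], [(array([449.7, 274.3]), 0.97)]]
0.0 [ 0.537 -0.015  0.17 ] [[529.1, 301.8], [323.4, 300.9]] [[450.2, 273.6], [401.1, 238.0]]
0.1 [ 0.537 -0.014  0.187] [[541.0, 310.6], [325.6, 319.9]] [[451.8, 270.8], [403.2, 231.6]]
0.2 [ 0.537 -0.011  0.205] [[556.2, 320.2], [333.3, 343.5]] [[453.9, 268.2], [406.2, 225.6]]
0.3 [ 0.538 -0.007  0.222] [[575.1, 330.8], [349.0, 373.4]] [[456.5, 266.1], [410.4, 220.2]]
0.4 [ 0.538 -0.001  0.238] [[598.1, 342.2], [376.0, 412.0]] [[459.6, 264.3], [415.6, 215.4]]
0.5 [0.538 0.007 0.254] [[625.6, 354.5], [420.1, 463.0]] [[463.3, 262.9], [422.0, 211.3]]
0.55 cmd [0.0008, 0.053, -0.1834, -0.0005, 0.0002, 0.0001]
0.5 cmd [0.0008, 0.0443, -0.1683, -0.0005, 0.0002, 0.0001]
0.45 cmd [0.0008, 0.0363, -0.1527, -0.0005, 0.0002, 0.0001]
0.4 cmd [0.0009, 0.0292, -0.1367, -0.0005, 0.0002, 0.0001]
0.35 cmd [0.0009, 0.0228, -0.1204, -0.0005, 0.0002, 0.0001]
0.3 cmd [0.0009, 0.0173, -0.1038, -0.0005, 0.0002, 0.0001]
0.25 cmd [0.001, 0.0126, -0.0869, -0.0005, 0.0002, 0.0001]
0.2 cmd [0.001, 0.0087, -0.0699, -0.0005, 0.0002, 0.0001]
0.15 cmd [0.001, 0.0058, -0.0526, -0.0005, 0.0002, 0.0001]
0.1 cmd [0.001, 0.0036, -0.0353, -0.0005, 0.0002, 0.0001]
0.05 cmd [0.0011, 0.0024, -0.0178, -0.0005, 0.0002, 0.0001]
0 cmd [0.0011, 0.002, -0.0003, -0.0005, 0.0002, 0.0001]
[{'point': [446.5, 273.3], 'p': 0.86}] [[448.64079979 276.41997661]
 [450.49426635 272.19529299]]
```

{"api": "step_arm", "payload": {
  "commands": [
    [0,0.001,0.001,0,0,0,1],
    [0,0.002,0.002,0,0,0,1],
    [0,0.002,0.003,0,0,0,1],
    [0,0.002,0.004,0,0,0,1],
    [0,0.002,0.005,0,0,0,1],
    [0,0.002,0.005,0,0,0,1],
    [0,0.002,0.005,0,0,0,1],
    [0,0.002,0.005,0,0,0,1],
    [0,0.002,0.005,0,0,0,1],
    [0,0.002,0.005,0,0,0,1]
  ]
}}

```text
clock: 31.95
tcp_pos: [0.5378, -0.0155, 0.2493]
orientation: [0.083, 3.139, -0.01]
contact_force: [-8.5, -3.2, 21.1]
grip_width: 0.0
```

```bash
python3 b.py|grep -v "^0.[123456789]\|^1"
```

```text
t 31.95 pos [ 0.5378 -0.0155  0.2493] xdeg 176.98 tilt [ 0.0009 -0.0064] F [-8.47 -3.19 21.08] M [-0.8   1.77  0.02] w 0.0 j [ 0.59  0.45 -0.86  1.9   0.41  0.98  1.07]
bail_handle [[(array([324.8, 299.9]), 0.58)], [(array([402.9, 238.3]), 0.91)]]
presser_bar [[(array([530. , 297.1]), 0.9)], [(array([448.2, 275.1]), 0.75)]]
0.0 [ 0.537 -0.015  0.17 ] [[530.2, 302.2], [323.4, 301.2]] [[450.2, 273.6], [401.1, 238.0]]
0.05 cmd [0.0013, 0.0018, -0.0189, -0.001, 0.0002, -0.0001]
0 cmd [0.0014, 0.0015, -0.0014, -0.001, 0.0002, -0.0001]
[{'point': [447.9, 274.2], 'p': 0.95}] [[448.64079979 276.41997661]
 [450.49426635 272.19529299]]
```

{"api": "step_arm", "payload": {
  "commands": [
    [0,0,-0.005,0,0,0,1],
    [0,0,-0.02,0,0,0,1],
    [0,0,-0.06,0,0,0,1],
    [0,0,-0.12,0,0,0,1],
    [0,0,-0.18,0,0,0,1],
    [0,0,-0.24,0,0,0,1],
    [0,0,-0.28,0,0,0,1],
    [0,0,-0.3,0,0,0,1],
    [0,0,-0.3,0,0,0,1],
    [0,0,-0.3,0,0,0,1]
  ]
}}

```text
clock: 33.55
tcp_pos: [0.5373, -0.0147, 0.3985]
orientation: [-0.083, -3.14, 0.01]
contact_force: [0.2, -0.3, -0.1]
grip_width: -0.0003
```

```bash
python3 b.py|grep -v "^0.[23456789]\|^1"; python3 - <<'E'
from h import *
f=grab_frame("wrist");s=grab_frame("scene")
for t in("cartridge_head","bail_handle","presser_bar"):
    a=tip_of(t,f);b=tip_of(t,s)
    if a and b: print(t,a[0]["p"],tri([f,s],[a[0]["point"],b[0]["point"]]))
p=grab_frame("top")
for t in("yellow_bottle","glass_bottle","scrubber_holder","pumice_case","turntable"):
    a=tip_of(t,p);b=tip_of(t,s)
    if a and b: print(t,tri([p,s],[a[0]["point"],b[0]["point"]]))
cv2.imwrite("pics/z.png",np.hstack([cv2.resize(f["img"],(400,300)),cv2.resize(s["img"][200:380,340:580],(400,300))])[:,:,::-1])
E
```

```text
t 33.55 pos [ 0.5373 -0.0147  0.3985] xdeg 176.98 tilt [-0.0005 -0.0064] F [ 0.21 -0.33 -0.09] M [ 0.05 -0.03 -0.05] w -0.0003 j [ 0.68  0.29 -0.93  1.72  0.25  1.26  1.2 ]
bail_handle [[(array([322.4, 223.7]), 0.69)], [(array([399.5, 238.3]), 0.64)]]
presser_bar [[(array([429.7, 223.7]), 0.81)], [(array([449.1, 274.6]), 0.62)]]
0.0 [ 0.537 -0.015  0.17 ] [[432.6, 225.0], [323.0, 224.6]] [[450.2, 273.6], [401.1, 238.0]]
0.1 [ 0.537 -0.014  0.187] [[436.1, 227.5], [324.0, 229.8]] [[451.8, 270.8], [403.2, 231.6]]
0.15 cmd [0.0009, 0.0051, 0.2454, -0.001, 0.0001, -0.0001]
0.1 cmd [0.0009, 0.003, 0.2628, -0.001, 0.0001, -0.0001]
0.05 cmd [0.0009, 0.0018, 0.2803, -0.001, 0.0001, -0.0001]
0 cmd [0.001, 0.0015, 0.2978, -0.001, 0.0001, -0.0001]
[{'point': [448.3, 273.5], 'p': 0.94}] [[448.64079979 276.41997661]
 [450.49426635 272.19529299]]
cartridge_head 0.83 (array([0.54069307, 0.07357086, 0.16236253]), [np.float64(1.9), np.float64(1.9)])
bail_handle 0.81 (array([ 0.53579885, -0.01453407,  0.17060724]), [np.float64(2.3), np.float64(2.3)])
presser_bar 0.83 (array([0.54203473, 0.07550738, 0.16707782]), [np.float64(0.1), np.float64(0.1)])
yellow_bottle (array([ 0.44891885, -0.29112037,  0.0331587 ]), [np.float64(0.2), np.float64(0.2)])
glass_bottle (array([ 0.48593204, -0.18108447,  0.03842391]), [np.float64(0.4), np.float64(0.4)])
scrubber_holder (array([ 0.59899828, -0.21495477,  0.02595549]), [np.float64(1.5), np.float64(1.5)])
pumice_case (array([ 0.78451946, -0.11455514,  0.01018915]), [np.float64(0.3), np.float64(0.3)])
turntable (array([ 0.51779319, -0.25807735, -0.00626835]), [np.float64(1.8), np.float64(1.8)])
```

View pics/z.png

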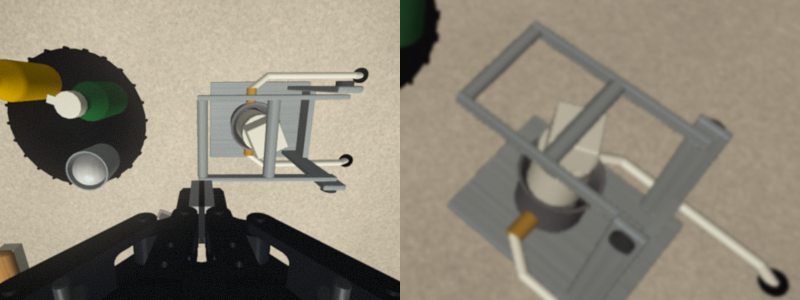

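The bail lies level across the cartridge: handle at z 0.171, presser bar at 0.167 and cartridge top at 0.162, which are the closed heights. The other things are where they were, and the hand is clear. Handing in.

```bash
python3 -c "
from bench import r
print(r.hand_in())"
```

```text
the job is handed in; nothing more can be done
None
```

The cartridge is in the cup, seated over the key and driven home by the closed bail. I handed the job in at about 34 s; no verdict was reported.

- **Cartridge:** I gripped it by its square head and stood it in the cup on top of the key. I then turned it under 4–14 N of contact force until it dropped, between 96° and 109° of tool angle. I let go at 112°, when the force showed it hanging free. Its top then measured 174 mm above the surface, so it stood proud as asked.
- **Bail:** I swung it over with the fingers astride the handle and pressed it down with the shut fingertips. At the stop, 15 N more force moved it only 0.5 mm, ending at 21 N.
- **Last checks:** The handle measured 171 mm high, the presser bar 167 mm and the cartridge top 162 mm, all matching the closed state to within a few millimetres. The yellow bottle, glass bottle and pumice case were within about 5 mm of where they started, which is about the measuring error. The scrubber holder was not triangulated at the start, so I could only check it by eye. The hand was clear, with no contact force.
- **What disagreed:** The key could not be seen in any picture, so its turn was found only by feel. Some network points were wrong and I did not use them: the hinge and presser bar while the arm was in the way, and one handle point in the wrist view.

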